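# Set up the heated work holder for reworking a half-bonded strip

### The arm

A 7-joint arm with a two-finger parallel gripper is mounted at the origin on a cart in front of the work surface, level with it; the furniture and walls round the work are solid. World frame = base frame: x ahead of the robot, y to its left, z up, the work surface at z = 0. Lengths are in mm, angles in rad, forces in N, time in s.
With the tool pointing down it reaches from about 350 to 900 mm from the base axis. Payload 7.2 kg.
Tool frame: the origin (TCP) lies at the very end of the fingers, on their centre line; the grasp point (between the pads) lies env.pinch_z behind it (env.pinch_z is the distance from the TCP to the grasp point, in mm); z points along the fingers, y is the line along which they close (so a half turn about z gives the same grasp; the last joint's range is limited). The gripper opens to 85 mm and grips with 20 to 120 N. Pads are 22 mm wide; open, the fingers measure 114 mm over their backs; the gripper's body (76 mm by 85 mm) begins 54 mm behind the grasp point. The pads swing forward as they close: fully open they stand 13 mm farther back than shut.
Start: joints at [-0.068, 0.411, -0.013, 1.596, 0.006, 1.134, -0.082], TCP at [625.003, -0.011, 231.297] pointing down, gripper open.
Joint ranges: [-2.95, 2.95], [-0.29, 1.99], [-1.47, 1.44], [0.14, 2.54], [-1.03, 4.17], [0.13, 1.85], [-2.86, 2.86]. Speed limits (rad/s): [2.39, 2.39, 3.01, 3.01, 3.14, 3.14, 3.14].

### API

Orientations are given as a unit quaternion [x, y, z, w].
In Python, from station import env gives the robot as it stands.
- The arm moves only by the tool drive_tool, never from a script. Its argument "commands" is text: rows parted by semicolons, each of 7 numbers parted by spaces: the shift along the tool's x, y, z in mm, then the turn, a rotation vector about the tool's x, y, z in rad, then the opening, from 0 (shut) to 1 (fully open). In form: tx ty tz ax ay az jaw; .... A call has 1 to 10 rows; each row shifts and turns the commanded pose from where the row before left it, along the tool's axes as they then stand; what a row does not reach is not made up. A row lasts 1/10 s, in which the tool goes at most 50 mm and 8.59 degrees, less where a joint would pass 70% of its speed; a pose out of reach is approached as far as the arm can. A call is refused whole if a number of a shift passes 50 or a number of a turn 0.15, either way. A call with a gripper value outside its range is refused whole. The fingers move at their own pace and stop on an object; "force" is the grip in N (left out, the last holds). Time passes only in rows, so rows that do not move let the fingers close. It gives the time, the measured TCP pose, the force, the opening and the grip force at its end, in the units of the state.
- env.read_state(): the state, without advancing time (a new reading comes with each control period).
- env.grab_frame(name): name is "scene" or "side" or "wrist"; returns the picture (420x560x3 uint8, red, green, blue); there is no depth.
- env.camera_params(name): a dict with "K" (3x3 intrinsics, pixels), "R" (3x3) and "t" (3): a world point X has camera coordinates R X + t; the wrist camera has in their place "mount" (4x4, takes a point from camera to tool coordinates, whose origin is the TCP and whose axes are the flange's). Camera axes: x right, y down, z forward; pixel columns grow to the right and rows downward; lengths in mm; the calibration is good to about 2 mm. A picture is of the moment at which its call begins: read the wrist's pose just before it. camera_params takes no time and is no camera call.
- env.finish_job(): hands the job in; it is judged then, once.
Trained networks look in the newest picture that a camera, given by its name, has taken for a name from the list of things; names that differ only in an ending like _2 or _b are one class to them, and where a whole thing is asked for, a point or a joint stands for the part that bears it (a point fixed in the world has none). Each returns a list of dicts, best first, with "p" (0 to 1); they miss things now and then, are a little off and sometimes report something else, mostly with a low value. They report only what shows in the picture. A call takes as long as a camera call. They do not tell look-alikes from the thing itself.
- env.trace(camera, name): "region" (420x560 bool, what is visible of it) and "rect" ([left, top, width, height] in pixels, round what is visible of it).
- env.place_of(camera, name): "location" ([row, column] in pixels: a listed point, or the origin of a listed thing).
The state is a dict: "t": time; "q": joint angles; "qvel": joint speeds; "joint_efforts": joint torques, N m; "position": TCP position; "tool_rot": TCP orientation; "contact_force": force on the tool from outside, world axes, zero at the start; "ft_torque": the same for the moment, N m; "width": opening from 0.0 (shut) to 1.0 (fully open); "finger_force": force on a finger pad.
Only numpy, scipy, OpenCV 4.12 (cv2) and the standard library are available. Lean on these libraries where they do the work, as an engineer would, in place of code of your own. Each camera call takes 0.05 s, during which the arm holds its last target. There are 200 camera calls.

### The job

Set up the heated work holder to rework the half-bonded strip: lay the copper heater insert in the pocket between the rails, the aluminium boat centred on the rails over it, and the grey window clamp plate on top of the boat, lengthwise and centred over the insert. Set the white die tray (new dies) in the blue nest and the black die tray (rejects) in the red nest. Let go of everything and leave the black boat and the petri dish where they are.

Things in the scene. Friction and masses are not known exactly. Their poses are not given: they have to be found in the camera images.
- holder: Fixed aluminium plate 112 (x) x 188 (y) mm, top 12 mm above the bench. Origin: centre of its underside; y along the rails, z up. Central pocket 46 x 76 mm, floor at z 6 mm. Steel rails under the boat at x -24.5 and +24.5 mm (9 wide, top at z 26), only at y 50 to 92 and -92 to -50 mm, open between. Outside them at y -80 and +80 (16 long) side guides to z 31, 68 mm apart, sloped lead-in.
- nest_blue: Blue die-tray nest fixed to the bench: plate 76 x 76 x 4 mm with an L-shaped stop at each corner, stop tops 10 mm above the bench, 59 mm between facing stops, the middle 39 mm of each side open for fingers. Origin: centre of its underside; the tray's seat is 4 mm above it. x and y along its sides, z up.
- nest_red: Red die-tray nest, same shape, size and axes as the blue one; origin at the centre of its underside, seat 4 mm above it.
- heater_insert: Copper-coloured heater insert block, 38 (x) x 68 (y) x 16 mm (two small screw heads stand 2 mm higher), 0.36 kg, lying in the steel parts tray (tray floor 2 mm above the bench, rim 16 mm). Origin: centre of its underside, z up.
- strip_boat: Bare aluminium boat (flat carrier) with the half-bonded strip in it, 60 (x) x 210 (y) x 9 mm, solid, about 0.19 kg, lying flat on the bench. Origin: centre of its underside, y lengthwise, z up.
- window_clamp: Mottled grey metal window clamp plate, 60 (x) x 90 (y) x 8 mm, 0.14 kg, lying flat in the parts tray. Origin: centre of its underside, y lengthwise, z up.
- waffle_c: White open die tray (waffle pack) of new dies, 50 x 50 x 10 mm, 22 g, lying flat on the bench. Origin: centre of its underside, x and y along its sides, z up.
- waffle_a: Black open die tray (waffle pack) for rejects, 50 x 50 x 8 mm, 22 g, lying flat on the bench. Origin: centre of its underside, x and y along its sides, z up.
- boat_b: Black boat with an empty strip, 56 (x) x 190 (y) x 9 mm, lying on the bench; not needed, leave it. Origin: centre of its underside, y lengthwise.
- petri_dish: Clear round petri dish with its lid on, 62 mm across, 14 mm high, in the parts tray; not needed, leave it. Origin: centre of its underside.
Not all that is in view belongs to the job. Of the things that look like the nest_blue, the larger one is meant.

How it is judged (in metres and radians):
At the end, for the whole second after the job is handed in: Insert flat in the pocket; aluminium boat flat on the rails, centred to 8 mm across and 15 mm along; clamp flat on the boat, lengthwise, centred to 12 mm across and 15 mm along the holder; white tray flat in the blue nest and black tray in the red one, to 8 mm; all released and at rest (x of heater_insert in the frame of holder between -0.008 and 0.008 m and y of heater_insert in the frame of holder between -0.008 and 0.008 m and z of heater_insert in the frame of holder between 0.003 and 0.009 m and angle between each of heater_insert, strip_boat, window_clamp, waffle_c, waffle_a's own z axis and vertical below 0.08 rad and angle between the y axis of heater_insert and the y axis of holder, either way round below 0.2 rad and linear speed of each of heater_insert, strip_boat, window_clamp, waffle_c, waffle_a below 0.02 m/s and angular speed of each of heater_insert, strip_boat, window_clamp, waffle_c, waffle_a below 0.3 rad/s and x of strip_boat in the frame of holder between -0.008 and 0.008 m and y of strip_boat in the frame of holder between -0.015 and 0.015 m and z of strip_boat in the frame of holder between 0.023 and 0.029 m and angle between the y axis of strip_boat and the y axis of holder, either way round below 0.15 rad and x of window_clamp in the frame of strip_boat between -0.012 and 0.012 m and y of window_clamp in the frame of strip_boat between -0.03 and 0.03 m and z of window_clamp in the frame of strip_boat between 0.006 and 0.012 m and angle between the y axis of window_clamp and the y axis of strip_boat, either way round below 0.25 rad and y of window_clamp in the frame of holder between -0.015 and 0.015 m and x of waffle_c in the frame of nest_blue between -0.008 and 0.008 m and y of waffle_c in the frame of nest_blue between -0.008 and 0.008 m and z of waffle_c in the frame of nest_blue between 0.001 and 0.007 m and x of waffle_a in the frame of nest_red between -0.008 and 0.008 m and y of waffle_a in the frame of nest_red between -0.008 and 0.008 m and z of waffle_a in the frame of nest_red between 0.001 and 0.007 m); the robot touches nothing.
It fails at once if the black boat is moved more than 20 mm (distance of boat_b from where it was at the start of the episode above 0.02 m).
It fails at once if the petri dish is moved more than 20 mm (distance of petri_dish from where it was at the start of the episode above 0.02 m).
It also fails if it takes over 118 s, if anything falls off the work surface, if the arm or the gripper's body presses on something with over 40 N, if the wrist force passes 120 N, or if a joint passes its speed limit or range.

## Working session

There is one attempt and no reset: what is moved stays moved. The work goes in short steps, Python scripts to look and compute and a tool call to move; the robot and the scene stay as the last step left them, time stands still between calls to the robot, and variables do not carry over. Pictures are saved under pics/ and viewed, at most 14 in all, crops included, and the job is handed in when it is done.

Besides the shell and the picture viewer there is one more tool, called after "Call:" by a JSON object that holds its "api" and its "payload". drive_tool: Moves the arm, as the interface text tells. Its arguments: {"type":"object","properties":{"commands":{"type":"string"},"force":{"type":"number"}},"required":["commands"]}

```bash
ls; mkdir -p pics
cat > h.py <<'E'
import numpy as np, cv2
from station import env
from scipy.spatial.transform import Rotation as Rn
def save(img,n): cv2.imwrite('pics/'+n,img[:,:,::-1])
def cam(name,s=None):
    p=env.camera_params(name);K=np.array(p['K'])
    if name=='wrist':
        s=s or env.read_state()
        T=np.eye(4);T[:3,:3]=Rn.from_quat(s['tool_rot']).as_matrix();T[:3,3]=s['position']
        M=T@np.array(p['mount']);R=M[:3,:3].T;return K,R,-R@M[:3,3]
    return K,np.array(p['R']),np.array(p['t'])
def unproj(c,uv,z):
    K,R,t=c;o=-R.T@t
    uv=np.atleast_2d(uv).astype(float)
    d=(R.T@np.linalg.inv(K)@np.c_[uv,np.ones(len(uv))].T).T
    return o+d*((z-o[2])/d[:,2])[:,None]
def proj(c,X):
    K,R,t=c;Y=K@(R@np.atleast_2d(X).T+t[:,None]);return (Y[:2]/Y[2]).T
E
python3 - <<'E'
from h import *
s=env.read_state();print(s,env.pinch_z)
for n in ['scene','side','wrist']:
    c=cam(n,s);print(n,-c[1].T@c[2],c[1].T[:,2],c[0][0,0])
    save(env.grab_frame(n),n+'0.png')
a=[cv2.imread(f'pics/{n}0.png') for n in ['scene','side','wrist']]
cv2.imwrite('pics/m.png',cv2.resize(a[0],(800,600)))
E
```

```text
pics
{'t': 0.0, 'q': array([-0.06820187,  0.41190961, -0.01271683,  1.5970547 ,  0.00559209,
        1.13429239, -0.08219988]), 'qvel': array([ 1.32547212e-04, -1.05624451e-03,  6.53619564e-04,  6.66553669e-04,
        8.57312172e-05, -4.58668765e-04,  1.48361994e-04]), 'joint_efforts': array([-1.18789325e-03, -6.00636005e+01,  6.81361444e-01, -2.99419034e+01,
        1.37590774e-02,  1.04116063e-02,  2.51732433e-05]), 'position': array([ 6.24500002e+02, -3.54622883e-02,  2.30442630e+02]), 'tool_rot': array([ 7.07096742e-01,  7.07116351e-01, -6.12198328e-04, -5.36889134e-04]), 'contact_force': array([ 0.63897298, -0.83717363,  0.74528141]), 'ft_torque': array([ 0.00924986,  0.01338903, -0.0375631 ]), 'finger_force': 0.0, 'width': 0.9988392828756936} 18.700000000000003
scene [  69.22324815 -881.80803162  767.74736221] [ 0.38311718  0.69280277 -0.61093825] 404.2764590847496
side [ -15.40944693 1013.27267449  800.49997114] [ 0.38585696 -0.74417522 -0.54526842] 438.3608456040054
wrist [624.34979462  78.8087032  372.49003277] [-0.00170211 -0.3078325  -0.95143904] 373.0015684079403
```

View pics/m.png

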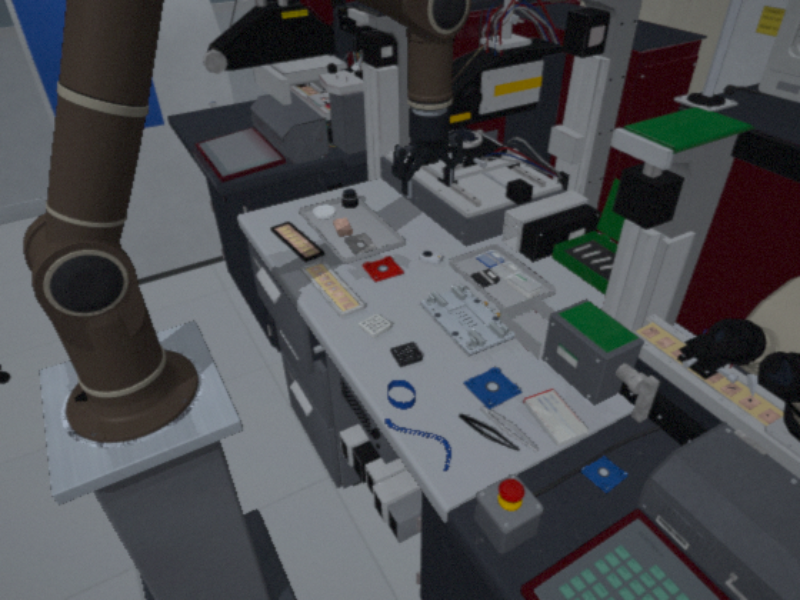

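View pics/wrist0.png

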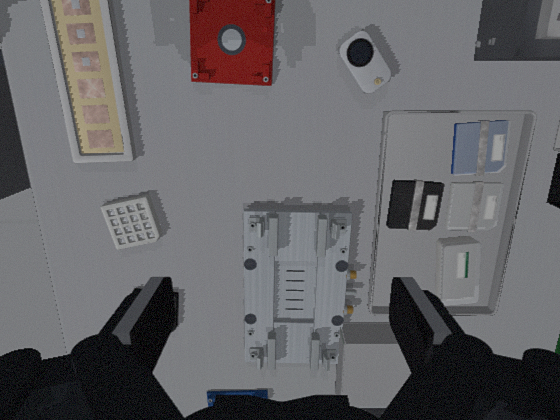

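Scene picture (800x600):
- Petri dish (322,212), copper insert (343,226) and clamp (358,242) lie in the steel tray.
- Black boat (297,240), aluminium boat (337,288), red nest (383,268), white tray (375,324), black tray (407,353), holder (467,318).
- Blue nest (492,387); its look-alike (605,473) is smaller and on the other bench.

The wrist picture shows the holder at (297,290), white tray (130,222), red nest (232,40) and the aluminium boat's end (92,90).

Run:
```python
from h import *
H=dict(holder=0,nest_blue=0,nest_red=0,heater_insert=2,strip_boat=0,window_clamp=2,waffle_c=0,waffle_a=0,boat_b=0,petri_dish=2)
TOP=dict(holder=12,nest_blue=4,nest_red=4,heater_insert=18,strip_boat=9,window_clamp=10,waffle_c=10,waffle_a=8,boat_b=9,petri_dish=16)
for n in ['scene','side']:
    c=cam(n);env.grab_frame(n)
    for k in H:
        r=env.place_of(n,k)[:3]
        print(n,k,[(round(a['p'],2),np.round(a['location']).tolist(),unproj(c,a['location'][::-1],H[k])[0,:2].round().tolist()) for a in r])
    if n=='side' :
        for k in H:
            for a in env.trace(n,k)[:2]:
                ct=max(cv2.findContours(a['region'].astype(np.uint8),0,1)[0],key=cv2.contourArea)
                X=unproj(c,ct[:,0],TOP[k])[:,:2].astype(np.float32)
                print('  tr',k,round(a['p'],2),[np.round(v,0) for v in cv2.minAreaRect(X)])
```

```text
scene holder [(0.66, [224.0, 329.0], [651.0, -135.0]), (0.47, [250.0, 285.0], [479.0, -167.0])]
scene nest_blue [(0.89, [271.0, 344.0], [572.0, -315.0]), (0.66, [331.0, 421.0], [609.0, -551.0]), (0.38, [229.0, 259.0], [459.0, -49.0])]
scene nest_red [(0.77, [188.0, 269.0], [587.0, 125.0]), (0.58, [271.0, 344.0], [571.0, -315.0])]
scene heater_insert [(0.66, [160.0, 238.0], [571.0, 344.0]), (0.36, [186.0, 267.0], [583.0, 135.0])]
scene strip_boat [(0.9, [204.0, 234.0], [445.0, 101.0])]
scene window_clamp [(0.66, [200.0, 230.0], [444.0, 128.0]), (0.46, [170.0, 252.0], [587.0, 252.0])]
scene waffle_c [(0.61, [228.0, 262.0], [469.0, -48.0]), (0.53, [248.0, 285.0], [483.0, -162.0])]
scene waffle_a [(0.61, [228.0, 262.0], [469.0, -48.0]), (0.53, [248.0, 285.0], [483.0, -162.0])]
scene boat_b []
scene petri_dish [(0.43, [150.0, 228.0], [571.0, 435.0])]
side holder [(0.66, [191.0, 261.0], [646.0, -154.0])]
side nest_blue [(0.75, [177.0, 301.0], [564.0, -315.0]), (0.65, [150.0, 314.0], [617.0, -551.0])]
side nest_red [(0.89, [234.0, 236.0], [586.0, 106.0])]
side heater_insert [(0.8, [278.0, 1
[... 859 characters left out ...]
.22 [array([560., 439.]), array([61., 72.]), np.float64(40.0)]
  tr strip_boat 0.64 [array([441., 117.]), array([ 66., 220.]), np.float64(1.0)]
  tr window_clamp 0.62 [array([576., 242.]), array([95., 67.]), np.float64(82.0)]
  tr waffle_c 0.73 [array([462., -48.]), array([53., 67.]), np.float64(11.0)]
  tr waffle_c 0.56 [array([ 475., -158.]), array([68., 59.]), np.float64(86.0)]
  tr waffle_a 0.73 [array([463., -50.]), array([53., 67.]), np.float64(11.0)]
  tr waffle_a 0.56 [array([ 477., -161.]), array([68., 59.]), np.float64(86.0)]
  tr boat_b 0.74 [array([446., 344.]), array([ 58., 195.]), np.float64(7.0)]
  tr petri_dish 0.56 [array([ 473., -147.]), array([64., 55.]), np.float64(86.0)]
```

Run:
```python
import cv2
a=cv2.imread('pics/scene0.png')[120:300,150:390]
b=cv2.imread('pics/side0.png')
cv2.imwrite('pics/c1.png',cv2.resize(a,(800,600),interpolation=2))
cv2.imwrite('pics/c2.png',cv2.resize(b,(800,600)))
```

```text
(no output)
```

View pics/c1.png

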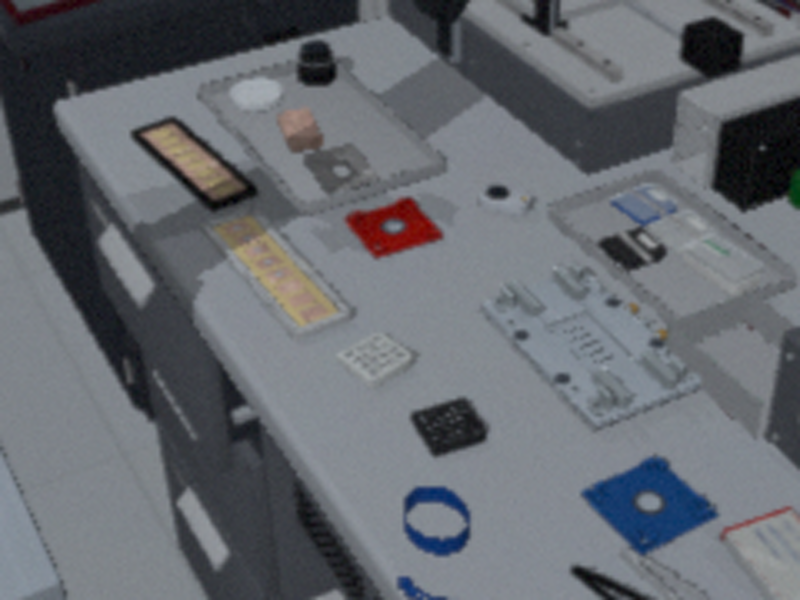

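View pics/c2.png

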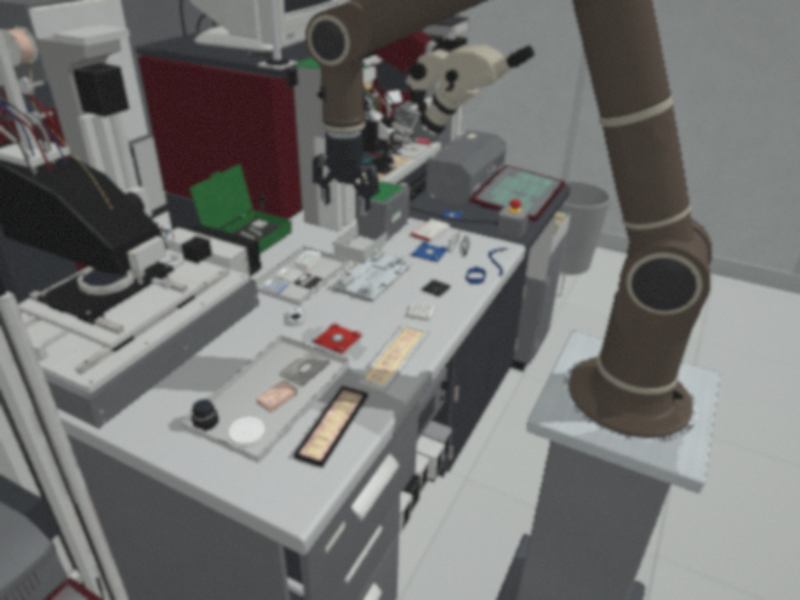

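Blue-nest candidates are the large one at scene px (344,271), about (568,-318) mm, and the small one at px (421,331) on the neighbouring bench. I take the large one. For the boats, the light-rimmed one at px (234,204) is aluminium and the dark-rimmed one at px (208,168) is boat_b. The crops agree with this. Next I move above the tray.

Call:
{"api": "drive_tool", "payload": {"commands": "30 -5 0 0 0 0 1;42 -7 0 0 0 0 1;42 -7 0 0 0 0 1;42 -7 0 0 0 0 1;42 -7 0 0 0 0 1;42 -7 0 0 0 0 1;42 -7 0 0 0 0 1;30 -3 0 0 0 0 1;18 0 0 0 0 0 1;0 0 0 0 0 0 1", "force": 40}}

```text
t: 2.75
position: [574.1, 332.9, 230.9]
tool_rot: [0.706, 0.708, 0.0, -0.001]
contact_force: [0.4, -0.9, -0.2]
width: 0.999
finger_force: 0.0
```

```bash
cat >> h.py <<'E'
TOP=dict(holder=12,nest_blue=4,nest_red=4,heater_insert=18,strip_boat=9,window_clamp=10,waffle_c=10,waffle_a=8,boat_b=9,petri_dish=16)
def look(names,png=None,tops={}):
    s=env.read_state();c=cam('wrist',s);im=env.grab_frame('wrist')
    if png: save(im,png)
    print('t',round(s['t'],1),'pos',s['position'].round(1),'rot',Rn.from_quat(s['tool_rot']).as_euler('xyz').round(3),'w',round(s['width'],3),'F',s['contact_force'].round(1))
    for k in names:
        for a in env.trace('wrist',k)[:2]:
            h=tops.get(k,TOP[k])
            ct=max(cv2.findContours(a['region'].astype(np.uint8),0,1)[0],key=cv2.contourArea)
            X=unproj(c,ct[:,0],h)[:,:2].astype(np.float32)
            r=cv2.minAreaRect(X);l,w=r[1]
            ang=r[2]+(0 if l>w else 90); ang=(ang+90)%180-90
            print(' tr',k,round(a['p'],2),np.round(r[0],1),'L,W',np.round([max(l,w),min(l,w)],1),'long axis deg from x',round(ang,1),'rect',a['rect'])
        for a in env.place_of('wrist',k)[:2]:
            print('    pl',k,round(a['p'],2),np.round(a['location']),unproj(c,a['location'][::-1],h-{'holder':12,'heater_insert':16,'strip_boat':9,'boat_b':9,'window_clamp':8,'waffle_c':10,'waffle_a':8}.get(k,4))[0].round(1))
E
python3 - <<'E'
from h import *
look(['heater_insert','window_clamp','petri_dish','boat_b','nest_red'],'w1.png')
E
```

```text
t 2.8 pos [574.1 332.9 230.9] rot [-3.141e+00 -1.000e-03  1.575e+00] w 0.999 F [ 0.4 -0.9 -0.2]
 tr heater_insert 0.71 [575.8 335. ] L,W [68.9 37.6] long axis deg from x 78.9 rect [262.8, 130.7, 50.1, 78.9]
    pl heater_insert 0.79 [165. 284.] [575.9 336.8   2. ]
    pl heater_insert 0.45 [162. 160.] [450.9 339.5   2. ]
 tr window_clamp 0.62 [580.3 239.1] L,W [94.  61.7] long axis deg from x 83.9 rect [257.6, 215.2, 66.8, 80.8]
    pl window_clamp 0.92 [254. 288.] [580.6 238.5   2. ]
 tr petri_dish 0.6 [566.9 433. ] L,W [60.1 59.9] long axis deg from x 1.5 rect [240.5, 29.1, 67.8, 68.8]
    pl petri_dish 0.81 [ 65. 273.] [565.9 430.9  12. ]
 tr boat_b 0.41 [446.5 120.3] L,W [205.3  63.6] long axis deg from x -87.7 rect [132.7, 267.9, 70.3, 150.1]
    pl boat_b 0.58 [163. 160.] [450.8 338.3   0. ]
 tr nest_red 0.83 [578.6 120. ] L,W [80.4 77.6] long axis deg from x 87.4 rect [253.7, 317.1, 66.6, 57.1]
    pl nest_red 0.76 [349. 286.] [580.6 113.3   0. ]
```

View pics/w1.png

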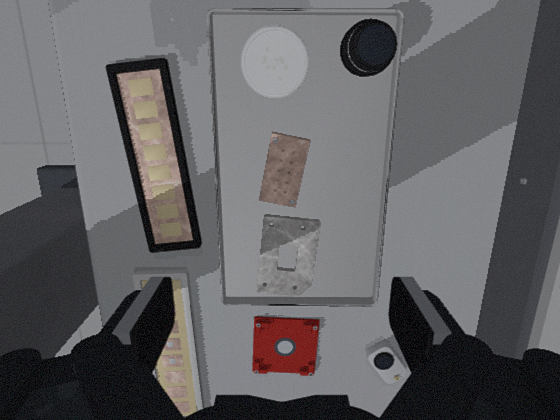

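The wrist picture shows the insert at (285,170), clamp (288,255), petri dish (274,62), black boat (155,155) and red nest (286,346). The measured sizes match those given. I turn 0.19 rad and go down on the insert.

Call:
{"api": "drive_tool", "payload": {"commands": "2 2 40 0 0 0 1;1 0 40 0 0 0.1 1;0 0 40 0 0 0.094 1;0 0 35 0 0 0 1;0 0 25 0 0 0 1;0 0 18 0 0 0 1;0 0 12 0 0 0 1;0 0 7 0 0 0 1;0 0 4 0 0 0 1;0 0 0 0 0 0 0.9", "force": 80}}

```text
t: 4.3
position: [577.2, 333.1, 10.6]
tool_rot: [0.772, 0.635, 0.0, 0.0]
contact_force: [0.1, 0.1, -0.8]
width: 0.901
finger_force: 0.0
```

Call:
{"api": "drive_tool", "payload": {"commands": "0 0 0 0 0 0 0.7;0 0 0 0 0 0 0.4;0 0 0 0 0 0 0.2;0 0 0 0 0 0 0.1;0 0 0 0 0 0 0;0 0 0 0 0 0 0", "force": 80}}

```text
t: 4.9
position: [577.4, 333.3, 11.7]
tool_rot: [0.772, 0.635, 0.001, 0.0]
contact_force: [-2.6, -0.1, 6.2]
width: 0.411
finger_force: 79.4
```

Call:
{"api": "drive_tool", "payload": {"commands": "0 0 -10 0 0 0 0;0 0 -30 0 0 0 0;0 0 -40 0 0 -0.097 0;0 0 -40 0 0 -0.097 0;-25 4 -40 0 0 0 0;-40 8 -40 0 0 0 0;-48 8 -20 0 0 0 0;-48 8 0 0 0 0 0;-48 8 0 0 0 0 0;-48 8 0 0 0 0 0"}}

```text
t: 5.9
position: [619.2, 81.3, 224.9]
tool_rot: [0.707, 0.707, 0.0, 0.0]
contact_force: [0.8, -0.1, -3.6]
width: 0.41
finger_force: 80.8
```

Call:
{"api": "drive_tool", "payload": {"commands": "-48 8 0 0 0 0 0;-48 8 0 0 0 0 0;-35 3 0 0 0 0 0;-22 0 0 0 0 0 0;-10 0 0 0 0 0 0;0 0 0 0 0 0 0"}}

```text
t: 6.5
position: [638.2, -81.1, 224.3]
tool_rot: [0.708, 0.706, -0.0, -0.0]
contact_force: [0.3, -0.2, -3.5]
width: 0.407
finger_force: 80.8
```

Run:
```python
from h import *
look(['holder','heater_insert'],'w2.png')
c=cam('wrist')
```

```text
t 6.5 pos [638.2 -81.1 224.3] rot [-3.141  0.     1.568] w 0.407 F [ 0.3 -0.2 -3.5]
 tr holder 0.77 [ 643.5 -108.4] L,W [135.1 123.5] long axis deg from x 89.9 rect [223.9, 127.4, 126.4, 136.2]
 tr heater_insert 0.89 [ 637.6 -196.3] L,W [184.   96.6] long axis deg from x 89.9 rect [236.8, 195.4, 95.8, 160.0]
    pl heater_insert 0.69 [268. 282.] [ 638.2 -189.     2. ]
```

View pics/w2.png

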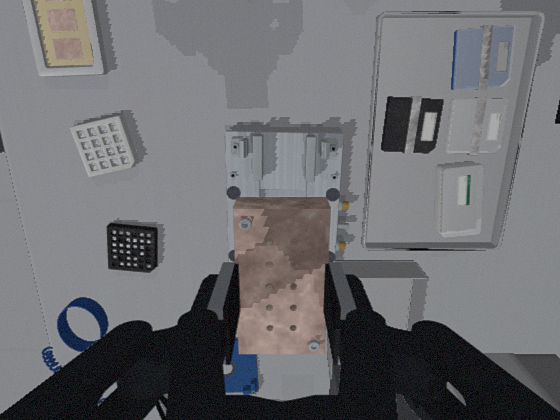

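The insert is held straight at (282,275), with the holder behind it at about (284,190). I'll zoom in on the holder in the first wrist picture and overlay its model.

Run:
```python
from h import *
s={'position':np.array([625,0,231.]),'tool_rot':[.70711,.70711,0,0]}
c=cam('wrist',s)
im=cv2.imread('pics/wrist0.png')[195:375,225:375]
k=3.3
im=cv2.resize(im,None,fx=k,fy=k,interpolation=2)
def draw(x,y,a,col):
    R=np.array([[np.cos(a),-np.sin(a)],[np.sin(a),np.cos(a)]])
    for w,h,z,cx,cy in [(112,188,12,0,0),(46,76,12,0,0),(9,42,26,24.5,71),(9,42,26,-24.5,71),(9,42,26,24.5,-71),(9,42,26,-24.5,-71)]:
        P=np.array([[cx+i*w/2,cy+j*h/2] for i,j in [(-1,-1),(1,-1),(1,1),(-1,1)]])@R.T+[x,y]
        uv=(proj(c,np.c_[P,np.full(4,z)])-[225,195])*k
        cv2.polylines(im,[uv.astype(int)],True,col,1)
draw(643,-139,0,(0,0,255))
cv2.imwrite('pics/c3.png',im)
s=env.read_state();c=cam('wrist',s)
z=s['position'][2]+7
print((unproj(c,[[283,198],[283,353],[236,276],[329,276],[245,224],[314,346]],z)-s['position']).round(1))
```

```text
[[  0.1  38.9   7. ]
 [  0.4 -31.5   7. ]
 [-18.8   5.9   7. ]
 [ 18.9   6.1   7. ]
 [-14.5  28.4   7. ]
 [ 13.8 -27.8   7. ]]
```

View pics/c3.png

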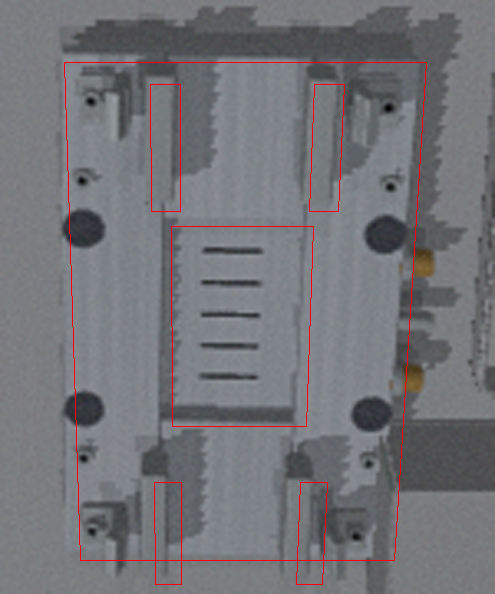

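Call:
{"api": "drive_tool", "payload": {"commands": "-20 1 20 0 0 0.018 0;-25 1 40 0 0 0 0;-13 0 45 0 0 0 0;0 0 35 0 0 0 0;0 0 18 0 0 0 0;0 0 6 0 0 0 0;0 0 0 0 0 0 0"}}

```text
t: 7.45
position: [639.9, -136.5, 59.8]
tool_rot: [0.713, 0.701, -0.0, -0.001]
contact_force: [0.4, -0.5, -3.0]
width: 0.41
finger_force: 80.8
```

```bash
cat >> h.py <<'E'
def overlay(png,out,boxes,rect,s):
    """boxes: list of (cx,cy,yaw,[(w,h,z,ox,oy),...],color); rect l,t,r,b"""
    c=cam('wrist',s);l,t,r,b=rect;im=cv2.imread('pics/'+png)[t:b,l:r];k=min(800/(r-l),600/(b-t))
    im=cv2.resize(im,None,fx=k,fy=k,interpolation=2)
    for x,y,a,L,col in boxes:
        R=np.array([[np.cos(a),-np.sin(a)],[np.sin(a),np.cos(a)]])
        for w,h,z,ox,oy in L:
            P=np.array([[ox+i*w/2,oy+j*h/2] for i,j in [(-1,-1),(1,-1),(1,1),(-1,1)]])@R.T+[x,y]
            cv2.polylines(im,[((proj(c,np.c_[P,np.full(4,z)])-[l,t])*k).astype(int)],True,col,1)
    cv2.imwrite('pics/'+out,im)
HOLD=[(112,188,12,0,0),(46,76,12,0,0)]+[(9,42,26,i*24.5,j*71) for i in(-1,1) for j in (-1,1)]
E
python3 - <<'E'
from h import *
s=env.read_state();save(env.grab_frame('wrist'),'w3.png');p=s['position'];print(p)
overlay('w3.png','c4.png',[(640,-137,-0.018,HOLD,(0,0,255)),(p[0],p[1]+2,-0.018,[(38,68,p[2]+7,0,0),(38,68,p[2]-9,0,0)],(0,255,0))],(100,0,500,420),s)
E
```

```text
[ 639.90258632 -136.46140895   59.78730122]
```

View pics/c4.png

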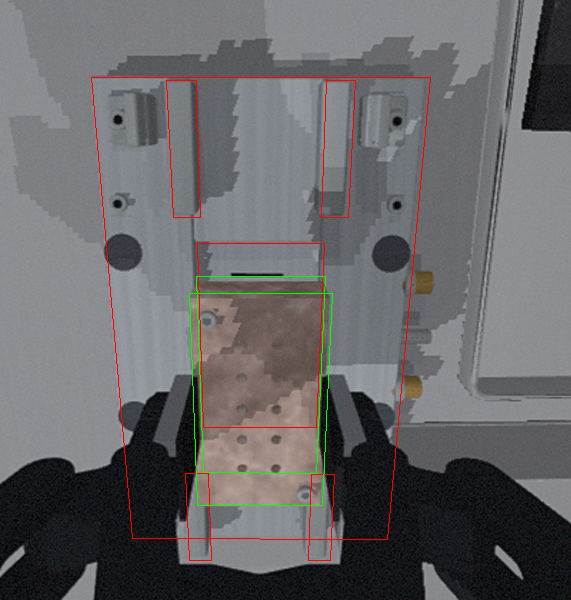

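The overlay fits: holder at (640,-137) with yaw -0.018, and the insert's model lies on the insert. A 2.5 mm correction is needed, then I lower it.

Call:
{"api": "drive_tool", "payload": {"commands": "-2.5 0 8 0 0 0 0;0 0 14 0 0 0 0;0 0 10 0 0 0 0;0 0 6 0 0 0 0;0 0 3 0 0 0 0;0 0 1 0 0 0 0;0 0 0 0 0 0 0"}}

```text
t: 8.2
position: [640.0, -140.1, 18.3]
tool_rot: [0.713, 0.701, 0.0, 0.0]
contact_force: [-0.1, 0.8, -3.7]
width: 0.411
finger_force: 80.8
```

Call:
{"api": "drive_tool", "payload": {"commands": "0.5 0 1 0 0 0 0;0 0 1 0 0 0 0;0 0 0.5 0 0 0 0;0 0 0 0 0 0 0"}}

```text
t: 8.6
position: [640.0, -139.6, 15.9]
tool_rot: [0.713, 0.701, 0.0, 0.0]
contact_force: [0.2, -0.6, -3.0]
width: 0.409
finger_force: 80.8
```

Call:
{"api": "drive_tool", "payload": {"commands": "0 0 0.7 0 0 0 0;0 0 0.5 0 0 0 0;0 0 0 0 0 0 0"}}

```text
t: 8.9
position: [640.0, -139.7, 15.8]
tool_rot: [0.713, 0.701, 0.0, 0.0]
contact_force: [-3.8, 0.3, 5.9]
width: 0.412
finger_force: 82.0
```

Contact with the pocket floor at the expected height. I release, rise and look.

Call:
{"api": "drive_tool", "payload": {"commands": "0 0 0 0 0 0 0.5;0 0 0 0 0 0 0.6;0 0 -3 0 0 0 0.7;0 0 -25 0 0 0 0.8;0 0 -40 0 0 0 1;0 0 -45 0 0 0 1;0 0 -30 0 0 0 1;30 0 -20 0 0 0 1;15 0 0 0 0 -0.018 1;0 0 0 0 0 0 1"}}

```text
t: 9.9
position: [641.1, -90.9, 177.8]
tool_rot: [0.705, 0.709, 0.001, -0.0]
contact_force: [-1.4, 0.5, -0.4]
width: 0.999
finger_force: 0.0
```

Run:
```python
from h import *
look(['heater_insert','waffle_c','waffle_a','nest_blue'],'w4.png',dict(heater_insert=22))
s=env.read_state()
overlay('w4.png','c5.png',[(640,-137,-0.018,HOLD+[(38,68,22,0,0)],(0,0,255))],(0,0,560,420),s)
```

```text
t 9.9 pos [641.1 -90.9 177.8] rot [ 3.141e+00 -2.000e-03  1.576e+00] w 0.999 F [-1.4  0.5 -0.4]Traceback (most recent call last):
  File "<stdin>", line 2, in <module>
  File "h.py", line 33, in look
    print('    pl',k,round(a['p'],2),np.round(a['location']),unproj(c,a['location'][::-1],h-{'holder':12,'heater_insert':16,'strip_boat':9,'boat_b':9,'window_clamp':8,'waffle_c':10,'waffle_a':8}.get(k,4))[0].round(1))
                                                                                          ^
UnboundLocalError: cannot access local variable 'h' where it is not associated with a value
```

```bash
sed -i "s/^    for k in names:/    for k in names:\n        h=tops.get(k,TOP[k])/" h.py
python3 - <<'E'
from h import *
look(['waffle_c','waffle_a','nest_blue','strip_boat'],'w4.png',dict(heater_insert=22))
s=env.read_state()
overlay('w4.png','c5.png',[(640,-137,-0.018,HOLD+[(38,68,22,0,0)],(0,0,255))],(0,0,560,420),s)
E
```

```text
t 10.1 pos [639.9 -95.5 176.2] rot [-3.139e+00  1.000e-03  1.570e+00] w 1.001 F [-0.   0.1 -0.3]
 tr waffle_c 0.94 [ 482.  -162.2] L,W [53.9 51.9] long axis deg from x 83.2 rect [78.7, 226.3, 58.2, 58.5]
    pl waffle_c 0.98 [138.  78.] [466.6 -58.    0. ]
    pl waffle_c 0.67 [250. 110.] [ 479.5 -161.9    0. ]
 tr waffle_a 0.94 [ 481.  -163.1] L,W [54.2 52.2] long axis deg from x 83.2 rect [78.7, 226.3, 58.2, 58.5]
    pl waffle_a 0.98 [138.  78.] [466.6 -58.    0. ]
    pl waffle_a 0.67 [250. 110.] [ 479.5 -161.9    0. ]
 tr nest_blue 0.75 [ 569.7 -314.8] L,W [75.9 75.6] long axis deg from x 3.3 rect [176.1, 356.5, 74.0, 58.6]
    pl nest_blue 0.79 [386. 216.] [ 570.1 -319.9    0. ]
 tr strip_boat 0.97 [452.2  25.7] L,W [59.6 37. ] long axis deg from x -0.0 rect [0.0, 0.0, 75.7, 57.1]
    pl strip_boat 0.47 [138.  77.] [465.9 -58.5   0. ]
```

View pics/c5.png

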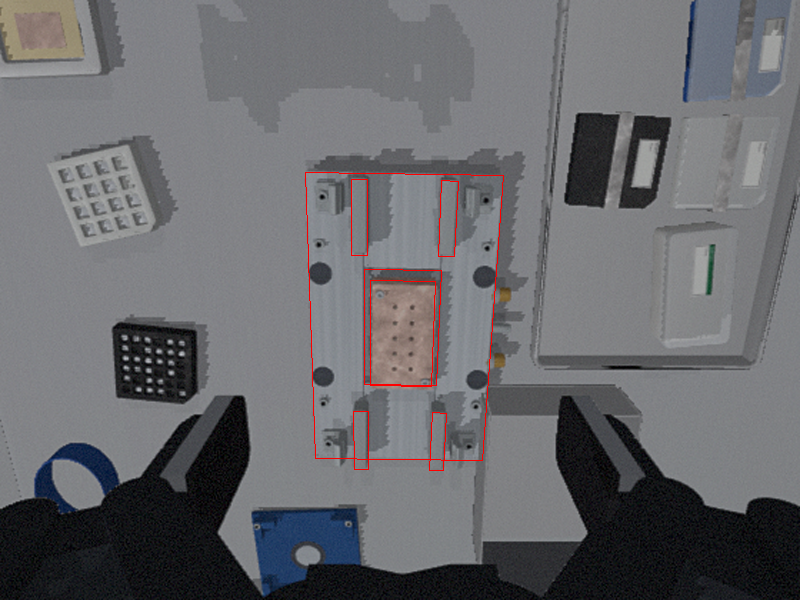

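Picture: insert in the pocket at (403,333), white tray (103,195), black tray (155,362), blue nest (306,553); the holder overlay fits. Next is the white tray.

Call:
{"api": "drive_tool", "payload": {"commands": "6 -25 5 0 0 0 1;8 -40 10 0 0 0 1;8 -40 12 0 0 0 1;8 -38 12 0 0 0 1;6 -22 10 0 0 -0.12 1;0 -5 6 0 0 -0.12 1;0 0 0 0 0 0 1;0 0 0 0 0 0 1;0 0 0 0 0 0 1", "force": 30}}

```text
t: 11.4
position: [471.8, -59.5, 123.1]
tool_rot: [0.619, 0.786, 0.0, 0.001]
contact_force: [0.6, -0.1, 0.4]
width: 0.998
finger_force: 0.0
```

```bash
cat >> h.py <<'E'
def square(name,size,top,out,rect=(100,50,460,320),bright=None):
    look([name],out+'.png')
    for a in env.trace('wrist',name)[:1]:
        pass
E
python3 - <<'E'
from h import *
look(['waffle_c'],'w5.png')
s=env.read_state();im=cv2.imread('pics/w5.png')
a=env.trace('wrist','waffle_c')[0]
m=a['region'].astype(np.uint8)
print(np.unique(im[a['region']].mean(1)//32,return_counts=True))
c=cam('wrist',s)
ct=max(cv2.findContours(m,0,1)[0],key=cv2.contourArea)
r=cv2.minAreaRect(ct);print(r, unproj(c,cv2.boxPoints(r),10).round(1))
overlay('w5.png','c6.png',[(466.6,-58,0.24,[(50,50,10,0,0)],(0,0,255))],(100,50,460,320),s)
E
```

```text
t 11.4 pos [471.8 -59.5 123.1] rot [3.14  0.    1.808] w 0.998 F [ 0.6 -0.1  0.4]
 tr waffle_c 0.85 [ 478.7 -160.4] L,W [53.8 50.5] long axis deg from x 84.3 rect [225.8, 287.3, 73.6, 69.3]
 tr waffle_c 0.78 [466.9 -54.8] L,W [51.8 49.2] long axis deg from x -78.3 rect [241.2, 159.6, 73.6, 69.9]
    pl waffle_c 0.78 [318. 260.] [ 478.6 -163.2    0. ]
    pl waffle_c 0.67 [195. 279.] [469.2 -56.9   0. ]
(array([0., 1., 2., 3., 4.]), array([1672, 1438,  161,  156,  120]))
((260.82867431640625, 321.559814453125), (65.64605712890625, 58.73799514770508), 17.020524978637695) [[ 450.9 -184.2   10. ]
 [ 454.1 -130.7   10. ]
 [ 505.3 -135.6   10. ]
 [ 504.9 -190.5   10. ]]
```

View pics/c6.png

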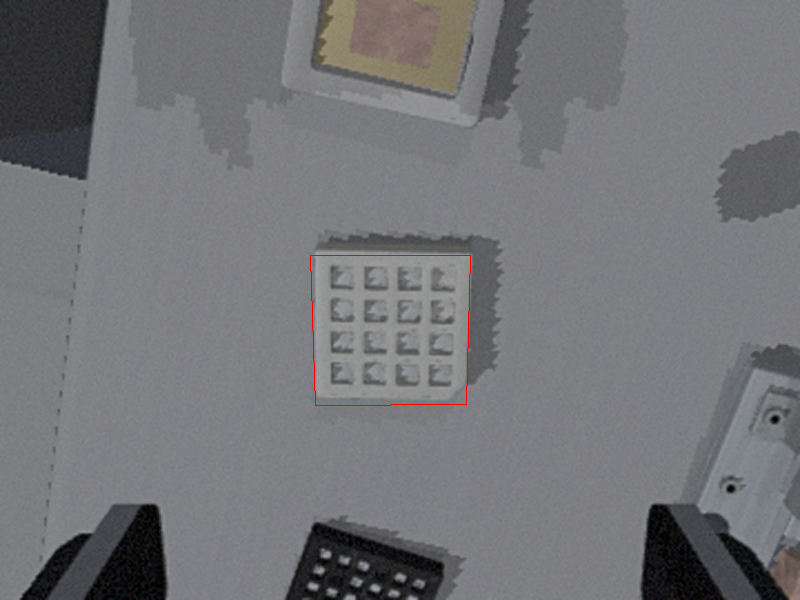

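Call:
{"api": "drive_tool", "payload": {"commands": "2 -2 15 0 0 0 1;1.6 -2 30 0 0 0 1;0 0 35 0 0 0 1;0 0 25 0 0 0 1;0 0 12 0 0 0 1;0 0 5 0 0 0 0.9;0 0 0.5 0 0 0 0.8;0 0 0 0 0 0 0.5;0 0 0 0 0 0 0.4;0 0 0 0 0 0 0.3", "force": 30}}

```text
t: 12.6
position: [466.8, -56.8, 1.3]
tool_rot: [0.617, 0.787, 0.001, 0.001]
contact_force: [-1.9, 0.2, 6.2]
width: 0.578
finger_force: 31.4
```

Call:
{"api": "drive_tool", "payload": {"commands": "0 0 0 0 0 0 0.2;0 0 0 0 0 0 0.2"}}

```text
t: 12.8
position: [466.9, -56.8, 1.3]
tool_rot: [0.617, 0.787, 0.001, 0.001]
contact_force: [0.1, -0.2, 7.3]
width: 0.58
finger_force: 31.4
```

Call:
{"api": "drive_tool", "payload": {"commands": "0 0 -15 0 0 0 0.2;0 0 -35 0 0 0.08 0.2;0 0 -40 0 0 0.08 0.2;0 0 -35 0 0 0.078 0.2;-30 13 -20 0 0 0 0.2;-48 20 0 0 0 0 0.2;-48 20 0 0 0 0 0.2;-48 20 0 0 0 0 0.2;-40 20 0 0 0 0 0.2;-20 10 0 0 0 0 0.2"}}

```text
t: 13.8
position: [567.7, -289.7, 145.7]
tool_rot: [0.708, 0.707, -0.0, 0.001]
contact_force: [0.5, 0.5, 0.2]
width: 0.582
finger_force: 31.4
```

Call:
{"api": "drive_tool", "payload": {"commands": "0 0 0 0 0 0 0.2;0 0 0 0 0 0 0.2"}}

```text
t: 14.0
position: [566.8, -284.8, 145.0]
tool_rot: [0.707, 0.708, 0.0, -0.0]
contact_force: [0.4, 1.3, -0.8]
width: 0.58
finger_force: 31.4
```

Run:
```python
from h import *
look(['nest_blue','waffle_c'],'w6.png')
s=env.read_state()
N=[(76,76,4,0,0),(59,59,10,0,0)];p=s['position']
overlay('w6.png','c7.png',[(569.5,-317,0,N,(0,0,255)),(p[0],p[1],0,[(50,50,p[2]+9,0,0)],(0,255,0))],(60,60,500,390),s)
```

```text
t 14.0 pos [ 566.8 -284.8  145. ] rot [-3.141e+00 -1.000e-03  1.572e+00] w 0.58 F [ 0.4  1.3 -0.8]
 tr nest_blue 0.91 [ 568.6 -295.3] L,W [75.9 32.5] long axis deg from x 0.1 rect [240.0, 187.6, 91.9, 38.2]
    pl nest_blue 0.72 [231. 287.] [ 571.2 -319.2    0. ]
 tr waffle_c 0.59 [ 480.5 -170.6] L,W [52.7 42.3] long axis deg from x -4.0 rect [116.7, 0.0, 76.7, 69.7]
 tr waffle_c 0.58 [ 566.8 -363.8] L,W [109.9 102.3] long axis deg from x 89.3 rect [221.1, 225.5, 127.1, 117.1]
    pl waffle_c 0.98 [ 26. 158.] [ 480.3 -165.3    0. ]
    pl waffle_c 0.57 [283. 280.] [ 565.2 -367.7    0. ]
```

View pics/c7.png

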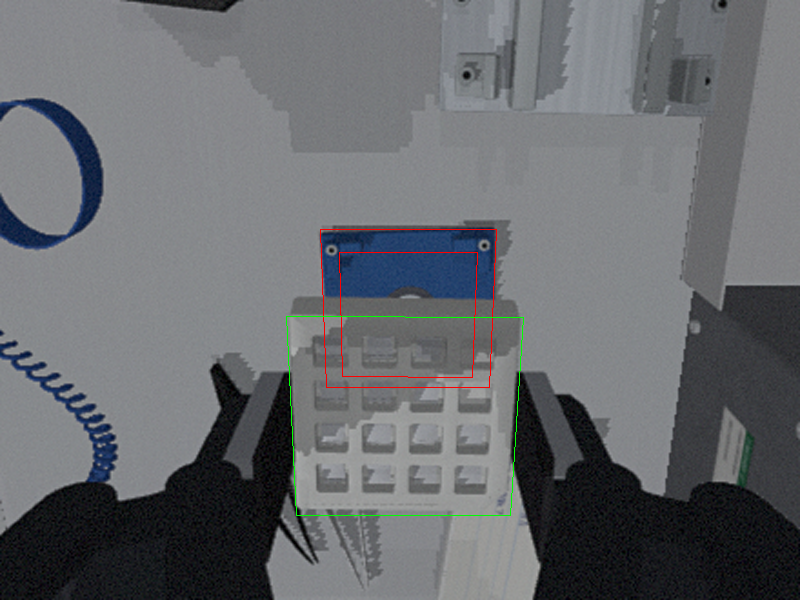

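The nest is at (408,305) in the crop and the overlay fits with yaw about +0.03. The tray is held centred.

Call:
{"api": "drive_tool", "payload": {"commands": "-15 1.3 15 0 0 -0.03 0.2;-15 1.4 30 0 0 0 0.2;-3 0 35 0 0 0 0.2;0 0 25 0 0 0 0.2;0 0 15 0 0 0 0.2;0 0 6 0 0 0 0.2;0 0 0 0 0 0 0.2;0 0 0 0 0 0 0.2"}}

```text
t: 15.05
position: [571.4, -318.1, 20.5]
tool_rot: [0.696, 0.718, 0.0, 0.001]
contact_force: [0.1, -0.4, -0.5]
width: 0.585
finger_force: 31.4
```

Run:
```python
from h import *
look([],'w7.png')
s=env.read_state()
N=[(76,76,4,0,0),(59,59,10,0,0)];p=s['position']
overlay('w7.png','c8.png',[(569.5,-317,0.03,N,(0,0,255)),(p[0],p[1]+1,0.03,[(50,50,p[2]+9,0,0),(50,50,p[2]-1,0,0)],(0,255,0))],(120,100,440,340),s)
```

```text
t 15.1 pos [ 571.4 -318.1   20.5] rot [3.140e+00 1.000e-03 1.603e+00] w 0.585 F [ 0.1 -0.4 -0.5]
```

View pics/c8.png

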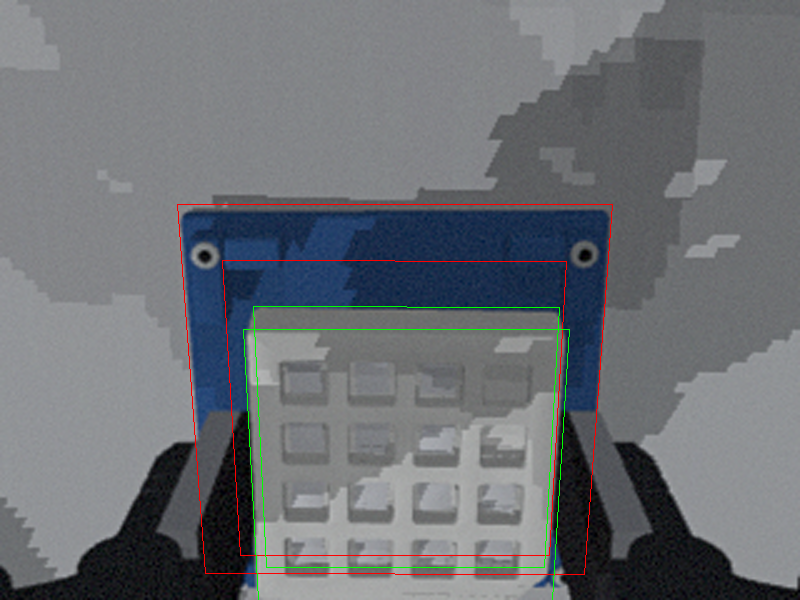

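Call:
{"api": "drive_tool", "payload": {"commands": "-1 -1.2 4 0 0 0 0.2;0 0 5 0 0 0 0.2;0 0 3 0 0 0 0.2;0 0 2 0 0 0 0.2;0 0 0 0 0 0 0.2"}}

```text
t: 15.6
position: [569.0, -318.9, 5.4]
tool_rot: [0.696, 0.718, -0.0, -0.0]
contact_force: [-2.3, 0.8, 6.3]
width: 0.582
finger_force: 31.9
```

Call:
{"api": "drive_tool", "payload": {"commands": "0 0 0 0 0 0 0.65;0 0 0 0 0 0 0.75;0 0 -4 0 0 0 0.8;0 0 -25 0 0 0 0.9;0 0 -40 0 0 0 1;0 0 -40 0 0 0.12 1;40 -20 -10 0 0 0 1;45 -28 0 0 0 0 1;45 -28 0 0 0 0 1;20 -20 0 0 0 0 1"}}

```text
t: 16.6
position: [488.4, -162.3, 124.4]
tool_rot: [0.736, 0.677, 0.001, -0.001]
contact_force: [-0.2, -0.3, 0.1]
width: 0.999
finger_force: 0.0
```

Call:
{"api": "drive_tool", "payload": {"commands": "0 0 0 0 0 0 1;0 0 0 0 0 0 1"}}

```text
t: 16.8
position: [490.0, -166.4, 124.8]
tool_rot: [0.737, 0.676, 0.0, 0.001]
contact_force: [-0.0, -0.4, 0.4]
width: 0.999
finger_force: 0.0
```

Run:
```python
from h import *
look(['waffle_a','nest_blue'],'w8.png',{'waffle_c':14})
s=env.read_state()
N=[(76,76,4,0,0)]
overlay('w8.png','c9.png',[(569.8,-318,0.03,N+[(50,50,14,0,0)],(0,0,255)),(480,-162,-.09,[(50,50,8,0,0)],(0,255,0))],(60,0,500,330),s)
```

```text
t 16.8 pos [ 490.  -166.4  124.8] rot [3.14  0.    1.484] w 0.999 F [-0.  -0.4  0.4]
 tr waffle_a 0.97 [ 479.6 -163.7] L,W [53.1 50.6] long axis deg from x 82.7 rect [233.6, 160.6, 67.4, 71.7]
 tr waffle_a 0.91 [ 564.2 -319.9] L,W [59.2 42.9] long axis deg from x -89.1 rect [359.6, 335.3, 53.5, 60.4]
    pl waffle_a 0.78 [363. 387.] [ 568.2 -323.5    0. ]
    pl waffle_a 0.71 [193. 266.] [ 478.4 -161.8    0. ]
 tr nest_blue 0.65 [ 551.9 -319.1] L,W [80.6 41. ] long axis deg from x -88.0 rect [345.0, 325.1, 49.7, 76.5]
```

View pics/c9.png

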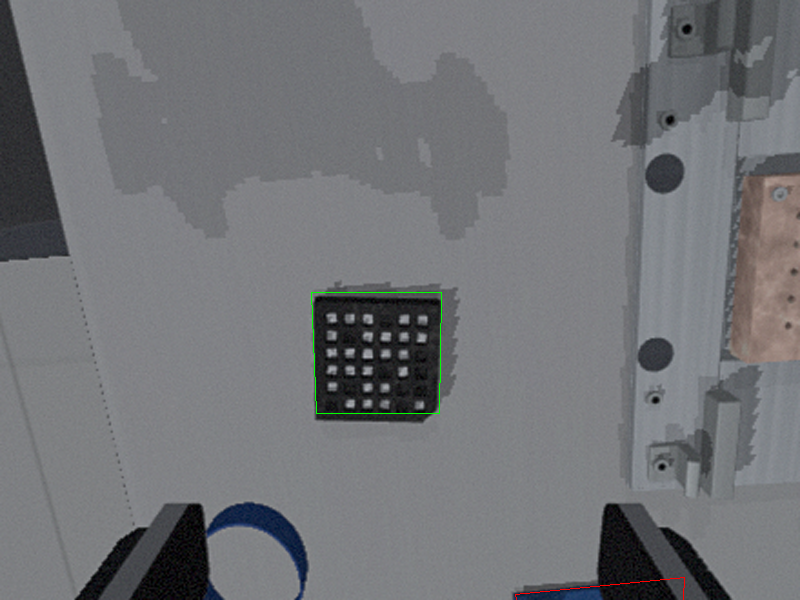

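Thirteen views used so far. The black tray is at crop (377,357), about (480,-164.5), with the overlay about 2 mm off in y. I go down on it.

Call:
{"api": "drive_tool", "payload": {"commands": "1 -5 15 0 0 0 1;0 -5 30 0 0 0 1;0 0 35 0 0 0 1;0 0 25 0 0 0 1;0 0 13 0 0 0 1;0 0 5.5 0 0 0 0.9;0 0 0.5 0 0 0 0.8;0 0 0 0 0 0 0.5;0 0 0 0 0 0 0.4;0 0 0 0 0 0 0.3"}}

```text
t: 18.05
position: [480.6, -164.9, 1.3]
tool_rot: [0.738, 0.675, 0.001, 0.001]
contact_force: [-0.8, -0.4, 5.3]
width: 0.578
finger_force: 31.5
```

Call:
{"api": "drive_tool", "payload": {"commands": "0 0 0 0 0 0 0.2;0 0 0 0 0 0 0.2"}}

```text
t: 18.25
position: [480.5, -164.9, 1.3]
tool_rot: [0.738, 0.675, 0.001, 0.001]
contact_force: [-1.3, -1.1, 6.9]
width: 0.58
finger_force: 31.7
```

Call:
{"api": "drive_tool", "payload": {"commands": "0 0 -15 0 0 0 0.2;0 0 -35 0 0 -0.087 0.2;10 5 -40 0 0 0 0.2;25 12 -35 0 0 0 0.2;40 18 -25 0 0 0 0.2;45 18 0 0 0 0 0.2;45 18 0 0 0 0 0.2;35 15 0 0 0 0 0.2;17 8 0 0 0 0 0.2;0 0 0 0 0 0 0.2"}}

```text
t: 19.25
position: [574.4, 55.3, 150.0]
tool_rot: [0.706, 0.708, 0.001, -0.0]
contact_force: [-0.0, 0.2, 0.1]
width: 0.579
finger_force: 31.3
```

Call:
{"api": "drive_tool", "payload": {"commands": "0 0 0 0 0 0 0.2;0 0 0 0 0 0 0.2"}}

```text
t: 19.45
position: [573.3, 49.8, 149.9]
tool_rot: [0.708, 0.706, -0.001, 0.0]
contact_force: [0.2, 0.1, -0.1]
width: 0.581
finger_force: 31.3
```

```bash
cat >> h.py <<'E'
def colrect(png,s,lo,hi,z,roi=None):
    im=cv2.imread('pics/'+png);hsv=cv2.cvtColor(im,cv2.COLOR_BGR2HSV)
    m=cv2.inRange(hsv,lo,hi)
    if roi is not None: m=m&roi
    m=cv2.morphologyEx(m,cv2.MORPH_CLOSE,np.ones((9,9),np.uint8))
    ct=max(cv2.findContours(m,0,1)[0],key=cv2.contourArea)
    X=unproj(cam('wrist',s),ct[:,0],z)[:,:2].astype(np.float32);r=cv2.minAreaRect(X)
    print('colrect',np.round(r[0],1),np.round(r[1],1),round(r[2],1),cv2.boundingRect(ct))
E
python3 - <<'E'
from h import *
look(['nest_red','strip_boat'],'w9.png')
colrect('w9.png',env.read_state(),(0,110,50),(8,255,255),4)
E
```

```text
t 19.4 pos [573.3  49.8 149.9] rot [-3.141e+00  1.000e-03  1.567e+00] w 0.581 F [ 0.2  0.1 -0.1]
 tr nest_red 0.78 [578.  119.9] L,W [76.8 76.5] long axis deg from x 86.9 rect [237.4, 42.1, 110.7, 109.4]
 tr nest_red 0.61 [ 609.4 -112.3] L,W [95.2 53.2] long axis deg from x 89.1 rect [292.2, 290.3, 133.6, 117.6]
    pl nest_red 0.86 [100. 290.] [579.4 119.1   0. ]
 tr strip_boat 0.95 [446.2  97.3] L,W [177.2  64.2] long axis deg from x -88.0 rect [42.8, 0.0, 125.6, 241.8]
    pl strip_boat 0.79 [108. 112.] [444.8 113.4   0. ]
colrect [578.6 121.3] [75.3 75.1] 87.3 (238, 42, 106, 110)
```

Call:
{"api": "drive_tool", "payload": {"commands": "25 2 10 0 0 0 0.2;30 3 20 0 0 0 0.2;15.5 0 30 0 0 0.05 0.2;0 0 35 0 0 0 0.2;0 0 22 0 0 0 0.2;0 0 10 0 0 0 0.2;0 0 3 0 0 0 0.2;0 0 0 0 0 0 0.2;0 0 0 0 0 0 0.2"}}

```text
t: 20.6
position: [579.7, 122.5, 21.2]
tool_rot: [0.725, 0.689, 0.001, 0.0]
contact_force: [-0.1, 0.0, -1.5]
width: 0.581
finger_force: 31.3
```

Run:
```python
from h import *
look(['nest_red'],'w10.png')
s=env.read_state();c=cam('wrist',s);p=s['position']
# top-edge of nest in image: red pixels columns extents near front edge, tray extents by darkness
im=cv2.imread('pics/w10.png');hsv=cv2.cvtColor(im,cv2.COLOR_BGR2HSV)
m=cv2.inRange(hsv,(0,110,50),(8,255,255))>0
ys,xs=np.nonzero(m);t=ys.min();print('top row',t,np.nonzero(m[t+12])[0][[0,-1]],np.nonzero(m[t+30])[0][[0,-1]])
for r in (t+12,t+30):
    e=np.nonzero(m[r])[0][[0,-1]];print(unproj(c,[[e[0],r],[e[1],r],[280,t+2]],4).round(1))
print(m.sum(1)[t:t+140:6])
```

```text
t 20.6 pos [579.7 122.5  21.2] rot [ 3.140e+00 -1.000e-03  1.519e+00] w 0.581 F [-0.1  0.  -1.5]
 tr nest_red 0.85 [579.3 139.1] L,W [75.3 38.7] long axis deg from x -2.9 rect [196.8, 190.2, 167.5, 148.1]
top row 189 [196 363] [197 361]
[[542.7 154.8   4. ]
 [617.  151.    4. ]
 [580.3 157.5   4. ]]
[[542.1 146.3   4. ]
 [616.3 142.5   4. ]
 [580.3 157.5   4. ]]
[134 148 139 125 145 140  39  36  31  35  31  36  36   1   0   0   0   0
   0   0   0   2   5   9]
```

Call:
{"api": "drive_tool", "payload": {"commands": "-2.3 -1.5 4 0 0 0 0.2;0 0 5 0 0 0 0.2;0 0 3 0 0 0 0.2;0 0 2 0 0 0 0.2;0 0 0 0 0 0 0.2;0 0 1 0 0 0 0.2;0 0 0 0 0 0 0.2"}}

```text
t: 21.45
position: [577.2, 120.2, 5.4]
tool_rot: [0.725, 0.689, -0.0, -0.0]
contact_force: [-3.2, 0.1, 6.9]
width: 0.58
finger_force: 32.0
```

Call:
{"api": "drive_tool", "payload": {"commands": "0 0 0 0 0 0 0.65;0 0 0 0 0 0 0.75;0 0 -4 0 0 0 0.8;0 0 -25 0 0 0 0.9;0 0 -40 0 0 0 1;0 0 -40 0 0 -0.05 1;0 -20 -40 0 0 0 1;10 -40 -30 0 0 0 1;10 -30 -10 0 0 0 1;0 -10 0 0 0 0 1"}}

```text
t: 22.45
position: [476.2, 141.9, 195.5]
tool_rot: [0.707, 0.708, 0.002, 0.0]
contact_force: [0.8, 0.3, -0.0]
width: 0.998
finger_force: 0.0
```

Call:
{"api": "drive_tool", "payload": {"commands": "0 0 0 0 0 0 1;0 0 0 0 0 0 1"}}

```text
t: 22.65
position: [478.7, 139.7, 193.1]
tool_rot: [0.708, 0.707, 0.0, 0.0]
contact_force: [0.2, 0.0, -0.6]
width: 0.998
finger_force: 0.0
```

Run:
```python
from h import *
look(['nest_red','waffle_a','strip_boat'],'w11.png',{'waffle_a':12})
```

```text
t 22.6 pos [478.7 139.7 193.1] rot [3.141 0.    1.569] w 0.998 F [ 0.2  0.  -0.6]
 tr nest_red 0.57 [577.6 120.2] L,W [76.8 76.8] long axis deg from x -2.4 rect [346.9, 157.3, 91.0, 80.9]
 tr waffle_a 0.72 [575.4 122.3] L,W [53.  52.3] long axis deg from x -3.3 rect [359.9, 167.4, 60.7, 60.2]
    pl waffle_a 0.63 [197. 388.] [576.6 121.7   4. ]
 tr strip_boat 0.95 [444.2 113.6] L,W [210.9  61.7] long axis deg from x -87.9 rect [201.7, 82.7, 81.1, 224.6]
    pl strip_boat 0.87 [200. 245.] [444.1 117.3   0. ]
```

Call:
{"api": "drive_tool", "payload": {"commands": "-10 -14 15 0 0 0 1;-10 -14 30 0 0 0 1;-5.4 -6.5 40 0 0 -0.037 1;0 0 40 0 0 0 1;0 0 30 0 0 0 1;0 0 15 0 0 0 1;0 0 7 0 0 0 1;0 0 0 0 0 0 1;0 0 0 0 0 0 1", "force": 60}}

```text
t: 23.9
position: [444.0, 114.9, 16.8]
tool_rot: [0.694, 0.72, 0.0, 0.0]
contact_force: [-0.4, -0.0, 0.3]
width: 1.0
finger_force: 0.0
```

Call:
{"api": "drive_tool", "payload": {"commands": "0 0 8 0 0 0 0.95;0 0 6 0 0 0 0.9;0 0 3.5 0 0 0 0.85;0 0 1 0 0 0 0.8;0 0 0 0 0 0 0.75;0 0 0 0 0 0 0.6;0 0 0 0 0 0 0.4;0 0 0 0 0 0 0.3;0 0 0 0 0 0 0.3"}}

```text
t: 24.8
position: [443.5, 114.8, -1.6]
tool_rot: [0.694, 0.72, 0.0, 0.0]
contact_force: [-0.9, 0.9, 6.9]
width: 0.681
finger_force: 62.7
```

Call:
{"api": "drive_tool", "payload": {"commands": "0 0 -10 0 0 0 0.3;0 0 -30 0 0 0.037 0.3;0 0 -40 0 0 0.018 0.3;0 0 -40 0 0 0 0.3;-15 12 -20 0 0 0 0.3;-30 24 0 0 0 0 0.3;-38 30 0 0 0 0 0.3;-38 30 0 0 0 0 0.3;-38 30 0 0 0 0 0.3;-38 30 0 0 0 0 0.3"}}

```text
t: 25.8
position: [596.3, -86.8, 138.4]
tool_rot: [0.714, 0.7, 0.0, -0.0]
contact_force: [0.9, 1.0, -1.3]
width: 0.678
finger_force: 65.4
```

Call:
{"api": "drive_tool", "payload": {"commands": "-30 22 0 0 0 0 0.3;-18 12 0 0 0 0 0.3;-6 4 0 0 0 0 0.3;0 0 0 0 0 0 0.3;0 0 0 0 0 0 0.3"}}

```text
t: 26.3
position: [632.0, -138.2, 137.8]
tool_rot: [0.713, 0.701, 0.0, -0.001]
contact_force: [-1.0, 1.1, -1.6]
width: 0.672
finger_force: 65.4
```

Run:
```python
from h import *
s=env.read_state();z=s['position'][2]+10
look(['strip_boat'],'w12.png',{'strip_boat':z})
```

```text
t 26.3 pos [ 632.  -138.2  137.8] rot [-3.141e+00 -1.000e-03  1.553e+00] w 0.672 F [-1.   1.1 -1.6]
 tr strip_boat 0.63 [ 632.  -113.5] L,W [157.8  60. ] long axis deg from x 88.8 rect [189.1, 3.2, 185.9, 397.7]
    pl strip_boat 0.9 [284. 281.] [ 631.4 -139.1  138.8]
```

Call:
{"api": "drive_tool", "payload": {"commands": "1 3 12 0 0 0 0.3;1 3 25 0 0 0 0.3;0.3 2 30 0 0 0 0.3;0 0 22 0 0 0 0.3;0 0 10 0 0 0 0.3;0 0 5 0 0 0 0.3;0 0 0 0 0 0 0.3;0 0 0 0 0 0 0.3"}}

```text
t: 27.25
position: [641.5, -137.8, 34.9]
tool_rot: [0.714, 0.7, 0.001, 0.001]
contact_force: [0.9, 0.2, -2.2]
width: 0.675
finger_force: 65.3
```

Run:
```python
from h import *
s=env.read_state();z=s['position'][2]+10
look(['strip_boat'],'w13.png',{'strip_boat':z})
```

```text
t 27.2 pos [ 641.5 -137.8   34.9] rot [3.14  0.    1.552] w 0.675 F [ 0.9  0.2 -2.2]
 tr strip_boat 0.83 [ 641.5 -113.3] L,W [157.8  60.2] long axis deg from x 88.9 rect [186.4, 4.8, 189.7, 395.8]
    pl strip_boat 0.6 [284. 283.] [ 641.8 -139.    35.9]
```

Call:
{"api": "drive_tool", "payload": {"commands": "2 -1.5 0 0 0 0 0.3;0 0 3 0 0 0 0.3;0 0 3 0 0 0 0.3;0 0 2 0 0 0 0.3;0 0 1.5 0 0 0 0.3;0 0 0 0 0 0 0.3;0 0 0 0 0 0 0.3"}}

```text
t: 28.1
position: [639.0, -135.7, 24.5]
tool_rot: [0.714, 0.7, -0.0, -0.0]
contact_force: [-2.8, 0.1, 4.7]
width: 0.673
finger_force: 66.0
```

Call:
{"api": "drive_tool", "payload": {"commands": "0 0 0 0 0 0 0.75;0 0 0 0 0 0 0.85;0 0 -4 0 0 0 0.95;0 0 -25 0 0 0 1;0 0 -40 0 0 0 1;10 0 -45 0 0 -0.018 1;30 0 -40 0 0 0 1;20 0 -20 0 0 0 1;0 0 0 0 0 0 1;0 0 0 0 0 0 1"}}

```text
t: 29.1
position: [639.6, -75.6, 198.7]
tool_rot: [0.707, 0.707, 0.0, 0.001]
contact_force: [0.2, -0.8, -0.3]
width: 1.0
finger_force: 0.0
```

Run:
```python
from h import *
look(['strip_boat'],'w14.png',{'strip_boat':35})
```

```text
t 29.1 pos [639.6 -75.6 198.7] rot [3.14  0.    1.571] w 1.0 F [ 0.2 -0.8 -0.3]
 tr strip_boat 0.86 [ 638.8 -136.3] L,W [210.4  61.4] long axis deg from x 88.8 rect [244.3, 131.4, 75.8, 217.5]
    pl strip_boat 0.72 [246. 281.] [ 638.7 -135.5   26. ]
```

Call:
{"api": "drive_tool", "payload": {"commands": "25 -5 0 0 0 0 1;42 -9 0 0 0 0 1;46 -9 0 0 0 0 1;46 -9 0 0 0 0 1;46 -9 0 0 0 0 1;42 -9 0 0 0 0.05 1;30 -7 20 0 0 0.05 1;15 -2 20 0 0 0 1;0 0 10 0 0 0 1;0 0 0 0 0 0 1"}}

```text
t: 30.25
position: [582.9, 214.6, 145.8]
tool_rot: [0.742, 0.67, -0.002, -0.0]
contact_force: [-1.0, -0.2, -0.0]
width: 0.999
finger_force: 0.0
```

Call:
{"api": "drive_tool", "payload": {"commands": "0 0 0 0 0 0 1;0 0 0 0 0 0 1"}}

```text
t: 30.45
position: [584.9, 214.9, 149.1]
tool_rot: [0.743, 0.67, 0.0, 0.001]
contact_force: [0.1, 0.4, 0.7]
width: 1.0
finger_force: 0.0
```

Run:
```python
from h import *
look(['window_clamp','waffle_a'],'w15.png',{'waffle_a':12})
```

```text
t 30.4 pos [584.9 214.9 149.1] rot [3.14  0.    1.467] w 1.0 F [0.1 0.4 0.7]
 tr window_clamp 0.76 [580.2 237.9] L,W [90.4 60.3] long axis deg from x 84.5 rect [232.3, 103.6, 83.0, 118.1]
    pl window_clamp 0.71 [163. 274.] [580.8 237.1   2. ]
 tr waffle_a 0.79 [577. 123.] L,W [54.  49.4] long axis deg from x 86.5 rect [253.6, 267.9, 57.6, 59.0]
    pl waffle_a 0.75 [296. 283.] [575.9 119.3   4. ]
```

Call:
{"api": "drive_tool", "payload": {"commands": "8 -3 15 0 0 0 1;10 -4 30 0 0 0 1;4.3 0 35 0 0 0 1;0 0 28 0 0 0 1;0 0 14 0 0 0 1;0 0 8 0 0 0 1;0 0 0 0 0 0 1;0 0 0 0 0 0 1", "force": 60}}

```text
t: 31.5
position: [579.8, 240.0, 19.3]
tool_rot: [0.742, 0.67, 0.001, 0.0]
contact_force: [-0.4, -0.1, 0.5]
width: 1.0
finger_force: 0.0
```

Call:
{"api": "drive_tool", "payload": {"commands": "-2 0 8 0 0 0 0.95;0 0 7 0 0 0 0.9;0 0 3.5 0 0 0 0.85;0 0 0.8 0 0 0 0.8;0 0 0 0 0 0 0.75;0 0 0 0 0 0 0.6;0 0 0 0 0 0 0.4;0 0 0 0 0 0 0.3;0 0 0 0 0 0 0.3"}}

```text
t: 32.4
position: [579.3, 237.8, -0.3]
tool_rot: [0.742, 0.67, 0.001, 0.0]
contact_force: [-1.5, -0.5, 5.4]
width: 0.675
finger_force: 64.5
```

Call:
{"api": "drive_tool", "payload": {"commands": "0 0 -10 0 0 0 0.3;0 0 -30 0 0 -0.042 0.3;0 0 -40 0 0 -0.042 0.3;-12 2 -45 0 0 0 0.3;-30 5 -15 0 0 0 0.3;-45 7 0 0 0 0 0.3;-48 7 0 0 0 0 0.3;-48 7 0 0 0 0 0.3;-48 7 0 0 0 0 0.3;-48 7 0 0 0 0 0.3"}}

```text
t: 33.4
position: [615.9, -43.8, 139.5]
tool_rot: [0.713, 0.701, 0.0, 0.0]
contact_force: [0.7, 0.9, -1.6]
width: 0.673
finger_force: 64.9
```

Call:
{"api": "drive_tool", "payload": {"commands": "-45 6 0 0 0 0 0.3;-30 3 0 0 0 0 0.3;-15 2 0 0 0 0 0.3;-5 0 0 0 0 0 0.3;0 0 0 0 0 0 0.3;0 0 0 0 0 0 0.3"}}

```text
t: 34.0
position: [625.6, -134.4, 139.0]
tool_rot: [0.712, 0.702, 0.0, -0.001]
contact_force: [0.1, 1.2, -2.2]
width: 0.676
finger_force: 64.9
```

Run:
```python
from h import *
s=env.read_state();z=s['position'][2]+10.3
look(['window_clamp','strip_boat'],'w16.png',{'window_clamp':z,'strip_boat':35})
```

```text
t 34.0 pos [ 625.6 -134.4  139. ] rot [-3.141e+00 -1.000e-03  1.557e+00] w 0.676 F [ 0.1  1.2 -2.2]
 tr window_clamp 0.97 [ 625.3 -132.7] L,W [91.4 59.9] long axis deg from x 89.2 rect [199.9, 177.1, 165.5, 207.8]
 tr strip_boat 0.95 [639.9 -73.4] L,W [82.  59.7] long axis deg from x 88.9 rect [255.2, 46.0, 98.2, 269.0]
    pl strip_boat 0.63 [210. 300.] [ 638.6 -139.6   26. ]
```

Call:
{"api": "drive_tool", "payload": {"commands": "-2 5 10 0 0 0 0.3;-2 6 25 0 0 0 0.3;0 2.5 30 0 0 0 0.3;0 0 18 0 0 0 0.3;0 0 8 0 0 0 0.3;0 0 0 0 0 0 0.3;0 0 0 0 0 0 0.3"}}

```text
t: 34.95
position: [639.5, -141.6, 48.5]
tool_rot: [0.713, 0.701, 0.0, 0.0]
contact_force: [-0.7, -0.6, -0.6]
width: 0.675
finger_force: 64.8
```

Run:
```python
from h import *
s=env.read_state();z=s['position'][2]+10.3
look(['window_clamp'],'w17.png',{'window_clamp':z})
```

```text
t 35.0 pos [ 639.5 -141.6   48.5] rot [3.141 0.    1.554] w 0.675 F [-0.7 -0.6 -0.6]
 tr window_clamp 0.6 [ 638.9 -140.1] L,W [91.1 59.7] long axis deg from x 89.0 rect [201.1, 179.0, 164.1, 204.8]
```

Needs +3 mm in y; then down about 15 mm to the boat.

Call:
{"api": "drive_tool", "payload": {"commands": "2 0 4 0 0 0 0.3;1.5 0 5 0 0 0 0.3;0 0 3 0 0 0 0.3;0 0 2 0 0 0 0.3;0 0 1 0 0 0 0.3;0 0 0 0 0 0 0.3;0 0 0 0 0 0 0.3"}}

```text
t: 35.8
position: [639.1, -138.0, 33.0]
tool_rot: [0.713, 0.701, 0.0, 0.0]
contact_force: [-0.7, 0.2, -3.0]
width: 0.675
finger_force: 64.9
```

Call:
{"api": "drive_tool", "payload": {"commands": "0 0 0.6 0 0 0 0.3;0 0 0.4 0 0 0 0.3;0 0 0 0 0 0 0.3"}}

```text
t: 36.1
position: [639.2, -138.0, 32.9]
tool_rot: [0.713, 0.701, 0.0, 0.0]
contact_force: [-3.0, 0.9, 5.1]
width: 0.674
finger_force: 65.7
```

Contact at the expected height. I release, rise straight up and check everything.

Call:
{"api": "drive_tool", "payload": {"commands": "0 0 0 0 0 0 0.72;0 0 0 0 0 0 0.78;0 0 0 0 0 0 0.85;0 0 -4 0 0 0 0.95;0 0 -25 0 0 0 1;0 0 -40 0 0 0 1;0 0 -45 0 0 -0.018 1;20 -20 -45 0 0 0 1;10 -20 -40 0 0 0 1;0 0 -20 0 0 0 1"}}

```text
t: 37.1
position: [599.7, -107.6, 253.0]
tool_rot: [0.706, 0.708, 0.002, 0.001]
contact_force: [0.4, 0.2, 0.5]
width: 0.999
finger_force: 0.0
```

Call:
{"api": "drive_tool", "payload": {"commands": "0 0 0 0 0 0 1;0 0 0 0 0 0 1;0 0 0 0 0 0 1"}}

```text
t: 37.4
position: [599.6, -109.2, 246.9]
tool_rot: [0.707, 0.707, -0.001, -0.001]
contact_force: [-0.7, 0.5, -0.0]
width: 1.001
finger_force: 0.0
```

Run:
```python
from h import *
look(['window_clamp','strip_boat','waffle_c','nest_blue'],'w18.png',{'window_clamp':43,'strip_boat':35,'waffle_c':14})
s=env.read_state()
N=[(76,76,4,0,0)]
overlay('w18.png','c10.png',[(640,-137,-0.018,HOLD[:1]+[(60,210,35,0,0),(60,90,43,0,0)],(0,0,255)),(569.8,-318,0.03,N+[(50,50,14,0,0)],(0,255,0)),(578.2,120,-.05,N+[(50,50,12,0,0)],(255,255,0))],(0,0,560,420),s)
env.grab_frame('side');c=cam('side')
for k,h in [('boat_b',0),('petri_dish',2)]:
    print(k,[unproj(c,a['location'][::-1],h)[0].round() for a in env.place_of('side',k)[:1]])
```

```text
t 37.4 pos [ 599.6 -109.2  246.9] rot [-3.139 -0.     1.572] w 1.001 F [-0.7  0.5 -0. ]
 tr window_clamp 0.85 [ 638.6 -137.4] L,W [91.4 59.9] long axis deg from x 89.1 rect [289.7, 155.2, 69.8, 90.9]
    pl window_clamp 0.72 [199. 321.] [ 638.  -135.9   35. ]
 tr strip_boat 0.58 [639.9 -62.5] L,W [61.9 60.3] long axis deg from x 89.2 rect [289.3, 88.5, 73.4, 204.4]
 tr strip_boat 0.34 [ 570.7 -299.7] L,W [53.3 47. ] long axis deg from x -89.8 rect [234.3, 319.6, 43.4, 40.1]
    pl strip_boat 0.65 [200. 317.] [ 635.1 -139.2   26. ]
 tr waffle_c 0.93 [ 568.8 -315. ] L,W [58.  49.9] long axis deg from x 90.0 rect [232.5, 318.8, 47.8, 39.4]
    pl waffle_c 0.83 [337. 258.] [ 570.6 -321.5    4. ]
 tr nest_blue 0.69 [ 569.9 -318.1] L,W [79.4 75.7] long axis deg from x -88.1 rect [225.3, 307.2, 61.1, 54.7]
 tr nest_blue 0.5 [ 568.2 -323.1] L,W [58.5 50.1] long axis deg from x -88.6 rect [234.6, 320.8, 46.9, 38.0]
boat_b [array([453., 340.,   0.])]
petri_dish [array([571., 438.,   2.])]
```

View pics/c10.png

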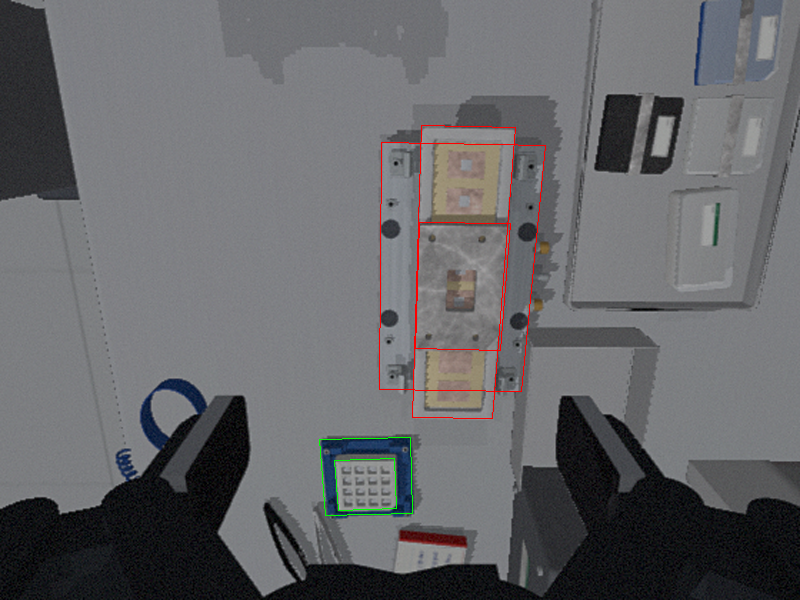

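The stack at (462,270) fits the overlay, and the white tray sits in the blue nest at (366,485). The black tray was measured in the red nest earlier, and the black boat and dish are where they were. I hand the job in.

```bash
python3 -c "
from station import env
print(env.finish_job())"
```

```text
the job is handed in; nothing more can be done
None
```

I set up the holder, placed both die trays and handed the job in after about 38 s of arm time; my last measurements put every part within tolerance, but the judge's verdict was not reported.

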